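Load the die plate into the swaging press and lock it

TASK

Fit the yellow-handled die plate to the blue press: turn the red wing screw anticlockwise so its locking dog swings off the bed, lay the plate on the bed, slide it under the two lips until it is fully home against the back stop, then turn the wing screw clockwise to its stop so that the dog locks the plate in. Leave the other die plates, the cans and everything else on the bench where they stand.

Things in the scene. Friction and masses are not known exactly. Their poses are not given: they have to be found in the camera images.
- press: Blue press with its die slide, fixed to the bench. Origin on the bench under the start of the slide's centre line; x = the way the plate is pushed in, y left of it, z up. In this frame, mm: steel bed x -100..20, y -50..50, top 20 high, level with the slide's floor; back stop face at x 95, stop top 38 high; press body x 127..255, y -65..65, 133 high, gauge on it to 241 high.
- slide_mouth (a point): Start of the slide, on its floor: press frame x 20, y 0, z 20 mm; axes as the press. Slide x 20..95: side rails 63 apart, blue lips over the plate's edges beyond |y| 23, undersides 33 and tops 40 above the bench: a slot 13 high, open on top 46 wide, so the handle passes between the lips. Lead-in flares in front, from about 77 wide at x 9 to 63 at x 21.
- slide_home (a point): Where the plate's origin (centre of its underside) lies when the plate is fully home against the back stop: press frame x 50, y 0, z 20 mm; axes as press.
- bed_centre (a point): Middle of the open bed, on its top face: press frame x -50, y 0, z 20 mm. A plate laid flat here, its long side along press x, is short of the slide; pushed 100 mm along press x it is home. The dog in its open position is clear of it.
- wing_grip (a point): Point on the wing screw's vertical axis, 60 mm above the bench, where to grip the wings; press frame x -6, y -66 mm. Its x points along the wings, turning with them. Red wings: an upright blade 60 mm long over both tips, 9 mm thick, 41 to 70 mm above the bench. Fingertips may go down to 38 mm above the bench. The grey cheek is near: open the fingers only part way (about 35 mm).
- cheek_top (a point): Middle of the top of the grey upright cheek plate beside the wing screw, 76 mm above the bench. Fixed to the press: press frame x 30..40, y -104..-52 mm. The wing tips pass 6 mm from it.
- dog_tip (a point): End of the steel dog (locking finger) under the wings, turning with the wing screw: 48 mm from the axis, 12 mm wide, 22 to 31 mm above the bench.
- wing_screw (a joint): Angle of the wing screw, rad, growing clockwise seen from above. 0 = open stop; below 0.3 the bed is clear for the plate; 1.3 = locked stop, dog across the bed just behind a plate that is home. The wings stand at 0.65 minus this angle from press x, counted anticlockwise. Starts at 0.8 to 1.25. Friction of about 0.1 N m keeps it where it is left.
- die_yellow: The die plate to load: flat steel slab 90 (x) by 60 (y) by 10 mm, about 0.42 kg, lying flat, with a yellow upright handle at its middle: 10 mm thick in x, 36 mm wide in y, from 10 to 55 mm above the underside. Origin at the centre of the underside, z up. It is the same either way round; it enters the slide along its x (long side).
- die_green: Like die_yellow with a green handle; must stay where it is. Origin: centre of underside.
- die_white: Like die_yellow with a white handle; must stay where it is. Origin: centre of underside.
- jar: Amber jar with black cap, 54 mm diameter, 80 mm high, origin at centre of underside. Must stay.
- spray_a: Yellow and red spray can, 64 mm diameter, 190 mm high, origin at centre of underside. Must stay.
- spray_b: White and blue spray can, 64 mm diameter, 180 mm high, origin at centre of underside. Must stay.
- ferrule: Upright aluminium sleeve, 36 mm diameter, 45 mm high, origin at centre of underside. Must stay.
- wrench: Wrench lying flat, 160 mm long along its x, origin near its middle. Must stay.
- screwdriver: Orange-handled screwdriver lying along its x, origin near its middle. Must stay.
There are look-alikes about, which are no part of the job. Leave any pink or purple look-alike of the die_yellow alone.

How it is judged (in metres and radians):
On the way, in this order (a step that is already met when the one before it is completed fails the run):
1. the wing screw is turned anticlockwise so that the dog is clear of the bed (below 0.45 rad) (value of joint wing_screw below 0.45 rad), for 0.1 s.
2. the yellow-handled plate is home in the slide (within 4 mm) (x of die_yellow in the frame of slide_home between -0.004 and 0.004 m and y of die_yellow in the frame of slide_home between -0.004 and 0.004 m and z of die_yellow in the frame of slide_home between -0.004 and 0.004 m and angle between the x axis of die_yellow and the x axis of press, either way round below 0.07 rad and angle between die_yellow's own z axis and vertical below 0.07 rad), for 0.2 s.
At the end, for the whole second after the job is handed in: The yellow-handled die plate lies at rest in the slide, within 4 mm of fully home, square (0.07 rad), flat; the wing screw is at 1.1 rad or more (locked stop 1.3); every other loose thing is within 30 mm of where it started (all of step 2 and value of joint wing_screw above 1.1 rad and linear speed of die_yellow below 0.02 m/s and distance of each of die_green, die_white, jar, spray_a, spray_b, ferrule, wrench, screwdriver from where it was at the start of the episode below 0.03 m); the robot touches nothing.
It fails at once if another die plate, a can or something else on the bench is pushed more than 30 mm or a can, the jar or the sleeve is tipped over (distance of any of die_green, die_white, jar, spray_a, spray_b, ferrule, wrench, screwdriver from where it was at the start of the episode above 0.03 m or angle between any of jar, spray_a, spray_b, ferrule's own z axis and vertical above 0.5 rad).
It also fails if it takes over 62 s, if anything falls off the work surface, if the arm or the gripper's body presses on something with over 40 N, if the wrist force passes 120 N, or if a joint passes its speed limit or range.

ROBOT

A 6-joint arm with a two-finger parallel gripper is mounted at the origin on the work surface. World frame = base frame: x ahead of the robot, y to its left, z up, the work surface at z = 0. Lengths are in m, angles in degrees, forces in N, time in s.
With the tool pointing down it reaches from about 0.25 to 0.775 m from the base axis. Payload 8.9 kg.
Tool frame: the origin (TCP) lies midway between the tips of the shut fingers; the grasp point (between the pads) lies 19 mm behind it (env.pinch_z is the distance from the TCP to the grasp point, in m); z points along the fingers, y is the line along which they close (so a half turn about z gives the same grasp; the last joint's range is limited). The gripper opens to 85 mm and grips with 20 to 120 N. Pads are 22 mm wide; open, the fingers measure 114 mm over their backs; the gripper's body (76 mm by 85 mm) begins 54 mm behind the grasp point. The pads swing forward as they close: fully open they stand 13 mm farther back than shut.
Start: joints at [-74.731, 16.656, -8.789, 64.555, 0, 82.019], TCP at [0.207, -0.482, 0.231] pointing down, gripper open.
Joint ranges: [-144.48, 144.48], [-52.06, 99.96], [-74.48, 78.29], [-112.23, 115.85], [-86.99, 84.42], [-180, 180]. Speed limits (degrees/s): [127.2, 127.2, 159.86, 180, 180, 180].

INTERFACE

Orientations are given as [roll, pitch, yaw] about the fixed x, y, z axes, in that order (R = Rz(yaw) Ry(pitch) Rx(roll)).
In Python, from station import env gives the robot as it stands.
- The arm moves only by the tool carry_out, never from a script. Its argument "rows" is a list that holds one entry, the list of rows, each a list of 7 numbers: the shift along the tool's x, y, z in mm, then the turn, a rotation vector about the tool's x, y, z in degrees, then the closure in counts, from 0 (fully open) to 255 (shut). In form: [[[dx, dy, dz, ax, ay, az, grip], ...]]. A call has exactly 5 rows; each row is the pose to reach, as a shift and turn from the pose commanded when the call began, along the tool's axes at that moment; what a row does not reach only later rows make up. A row lasts 1/12 s, in which the tool goes at most 41.7 mm and 7.16 degrees, less where a joint would pass 70% of its speed; a pose out of reach is approached as far as the arm can. A call with a gripper value outside its range is refused whole. The fingers move at their own pace and stop on an object; "force" is the grip in N (left out, the last holds). Time passes only in rows, so rows that repeat a pose let the fingers close, or fill a call up. It gives the time, the measured TCP pose, the force, the opening and the grip force at its end, in the units of the state.
- env.observe(): the state, without advancing time (a new reading comes with each control period).
- env.get_image(name): name is "side" or "top"; returns the picture (384x512x3 uint8, red, green, blue); there is no depth.
- env.camera_model(name): a dict with "camera_matrix" (3x3 intrinsics, pixels), "dist_coeffs" ([k1, k2, p1, p2, k3] as OpenCV has them; the pictures are not rectified), "T" (4x4, takes a point from camera to world coordinates). Camera axes: x right, y up, looking along -z (the intrinsics and any distortion apply to the point x, -y, -z); pixel columns grow to the right and rows downward; lengths in m; the calibration is good to about 2 mm. A picture is of the moment at which its call begins. camera_model takes no time and is no camera call.
- env.finish_job(): hands the job in; it is judged then, once.
Trained networks look in the newest picture that a camera, given by its name, has taken for a name from the list of things; names that differ only in an ending like _2 or _b are one class to them, and where a whole thing is asked for, a point or a joint stands for the part that bears it (a point fixed in the world has none). Each returns a list of dicts, best first, with "conf" (0 to 1); they miss things now and then, are a little off and sometimes report something else, mostly with a low value. They report only what shows in the picture. A call takes as long as a camera call. They do not tell look-alikes from the thing itself.
- env.regions_of(thing, camera): "pixels" (384x512 bool, what is visible of it) and "bbox" ([left, top, right, bottom] in pixels, round what is visible of it).
- env.landmark_of(thing, camera): "point" ([column, row] in pixels: a listed point, or the origin of a listed thing).
The state is a dict: "time": time; "joint_pos": joint angles; "qvel": joint speeds; "tau": joint torques, N m; "tcp_pos": TCP position; "tcp_rot": TCP orientation; "force": force on the tool from outside, world axes, zero at the start; "moment": the same for the moment, N m; "grip_width": finger opening in m; "finger_force": force on a finger pad.
Only numpy, scipy, OpenCV 4.12 (cv2) and the standard library are available. Lean on these libraries where they do the work, as an engineer would, in place of code of your own. Each camera call takes 0.05 s, during which the arm holds its last target. There are 200 camera calls.

## Working session

There is one attempt and no reset: what is moved stays moved. The work goes in short steps, Python scripts to look and compute and a tool call to move; the robot and the scene stay as the last step left them, time stands still between calls to the robot, and variables do not carry over. Pictures are saved under pics/ and viewed, at most 10 in all, crops included, and the job is handed in when it is done.

Besides the shell and the picture viewer there is one more tool, called as name(argument=value, ...) on one line, values as JSON. carry_out: Moves the arm, as the interface text tells. Its arguments: {"type":"object","properties":{"rows":{"type":"array","items":{"type":"array","items":{"type":"array","items":{"type":"number"}}}},"force":{"type":"number"}},"required":["rows"]}

```bash
ls; mkdir -p pics; cat > h.py <<'E'
import numpy as np, cv2
from station import env
from scipy.spatial.transform import Rotation as R
def ray(cam,px):
    m=env.camera_model(cam);K=np.array(m["camera_matrix"]);d=np.array(m["dist_coeffs"]);T=np.array(m["T"])
    u=cv2.undistortPoints(np.array([[px]],float),K,d)[0,0]
    return T[:3,3],T[:3,:3]@np.array([u[0],-u[1],-1.])
def at(cam,px,z):
    o,v=ray(cam,px);return o+v*(z-o[2])/v[2]
def proj(cam,P):
    m=env.camera_model(cam);K=np.array(m["camera_matrix"]);d=np.array(m["dist_coeffs"]);T=np.array(m["T"])
    c=(np.atleast_2d(P)-T[:3,3])@T[:3,:3]*[1,-1,-1]
    return cv2.projectPoints(c,np.zeros(3),np.zeros(3),K,d)[0][:,0]
def save(cam,name,box=None,s=1):
    im=env.get_image(cam)[:,:,::-1]
    if box: im=im[box[1]:box[3],box[0]:box[2]]
    cv2.imwrite("pics/"+name,cv2.resize(im,None,fx=s,fy=s,interpolation=cv2.INTER_CUBIC))
E
python3 - <<'E'
from h import *
top=env.get_image("top");side=env.get_image("side")
cv2.imwrite("pics/a.png",top[:,:,::-1]);cv2.imwrite("pics/b.png",side[:,:,::-1])
for c in("top","side"):
    print(c,np.round(env.camera_model(c)["T"],3).tolist())
    for t,z in(("slide_mouth",.02),("slide_home",.02),("bed_centre",.02),("wing_grip",.06),("cheek_top",.076),("dog_tip",.0265),("die_yellow",0),("press",0),("wing_screw",.0)):
        try:
            for r in env.landmark_of(t,c)[:3]: print(t,round(r["conf"],2),np.round(r["point"],1),np.round(at(c,r["point"],z),4))
        except Exception as e: print(t,e)
print(env.observe())
E
```

```text
pics
top [[-0.013, 0.978, -0.21, 0.32], [-1.0, -0.013, 0.001, 0.191], [-0.002, 0.21, 0.978, 0.981], [0.0, 0.0, 0.0, 1.0]]
slide_mouth 0.83 [382.8 177.9] [ 0.5625 -0.173   0.02  ]
slide_home 0.68 [391.5 175.7] [ 0.5687 -0.1989  0.02  ]
bed_centre 0.98 [358.7 169.6] [ 0.5877 -0.1056  0.02  ]
bed_centre 0.24 [301.6 124.3] [0.727  0.0516 0.02  ]
wing_grip 0.73 [373.6 194.2] [ 0.5075 -0.1286  0.06  ]
cheek_top 0.8 [395.  200.8] [ 0.4856 -0.179   0.076 ]
dog_tip 0.48 [368.1 178.1] [ 0.5608 -0.1285  0.0265]
die_yellow 0.94 [348.1 250.5] [ 0.3616 -0.0652  0.    ]
die_yellow 0.83 [190.3 299.2] [0.2372 0.3688 0.    ]
die_yellow 0.65 [127.6 268.4] [0.32   0.5444 0.    ]
press 0.85 [375.8 177.3] [ 0.5696 -0.1602  0.    ]
press 0.52 [209.1 141.9] [0.6836 0.3239 0.    ]
wing_screw it knows: bed_centre, cheek_top, die_green, die_white, die_yellow, dog_tip, ferrule, jar, press, screwdriver, slide_home, slide_mouth, spray, wing_grip, wrench
side [[-0.974, 0.153, -0.169, 0.313], [-0.227, -0.572, 0.788, 1.13], [0.024, 0.806, 0.592, 0.804], [0.0, 0.0, 0.0, 1.0]]
slide_mouth 0.76 [256.6 145.9] [ 0.5832 -
[... 745 characters left out ...]
h, spray, wing_grip, wrench
{'time': 0.9, 'joint_pos': array([-7.47322866e+01,  1.66550138e+01, -8.79043004e+00,  6.45531972e+01,
        5.11788012e-04,  8.20197929e+01]), 'qvel': array([-0.04411136, -0.07704379,  0.00288058,  0.0264221 , -0.08480485,
        0.07912374]), 'tau': array([ 6.49412450e-04, -5.37010145e+01,  3.31647277e+01,  1.52879977e-03,
        7.52185088e-05, -1.62405786e-05]), 'tcp_pos': array([ 0.20723926, -0.48236932,  0.23130479]), 'tcp_rot': array([ 1.79998583e+02, -3.18159803e-04,  2.32479205e+01]), 'force': array([-0.76876185, -0.29494947, -0.2511608 ]), 'moment': array([-0.01837846,  0.00174181,  0.02951563]), 'finger_force': 0.0, 'grip_width': 0.08554111796621436}
```

View pics/a.png

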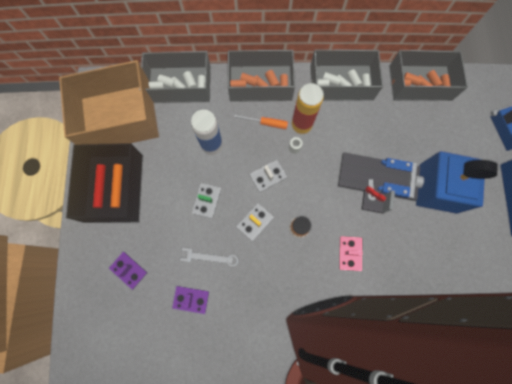

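View pics/b.png

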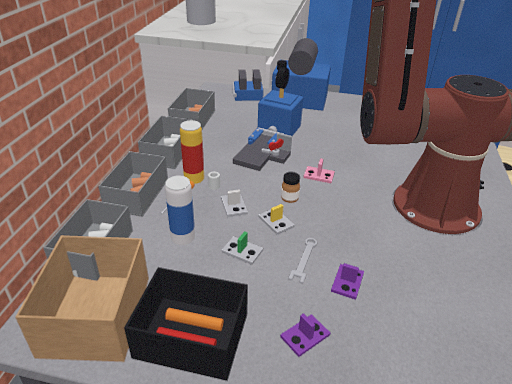

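Top picture: the press is at (340–490, 150–212), with its red wings at (375,194). Four things look like the target: the yellow-handled plate at (255,221), a pink plate at (351,253), and purple plates at (128,269) and (191,299). Only the one at (255,221) has a yellow handle on a steel slab, so it fits the description; in the side picture it is at (277,217). I'll confirm it in an enlarged crop.

```bash
python3 - <<'E'
from h import *
a=cv2.imread("pics/a.png");b=cv2.imread("pics/b.png")
f=lambda i,x,y:cv2.resize(i[y:y+60,x:x+80],(400,300),interpolation=cv2.INTER_CUBIC)
cv2.imwrite("pics/c.png",np.vstack([np.hstack([f(a,335,140),f(a,215,190)]),np.hstack([f(b,225,115),f(b,237,185)])]))
for c,w in(("top",(255,221)),("side",(277,217))):
    for r in env.regions_of("die_yellow",c): print(c,round(r["conf"],2),np.round(r["bbox"]),r["pixels"].sum())
    for r in env.landmark_of("die_yellow",c): print(c,round(r["conf"],2),np.round(r["point"],1),np.round(at(c,r["point"],0),4))
# yellow handle blobs
for c,i,bx in(("top",a,(235,200,280,245)),("side",b,(255,195,300,235))):
    h=cv2.cvtColor(i,cv2.COLOR_BGR2HSV);m=cv2.inRange(h,(18,110,90),(35,255,255))
    q=np.zeros_like(m);q[bx[1]:bx[3],bx[0]:bx[2]]=m[bx[1]:bx[3],bx[0]:bx[2]]
    pts=np.argwhere(q)[:,::-1].astype(np.float32);print(c,len(pts),pts.mean(0),at(c,pts.mean(0),.045),cv2.minAreaRect(pts))
E
```

```text
top 0.85 [339. 233. 361. 272.] 750
top 0.77 [172. 286. 210. 315.] 784
top 0.72 [237. 206. 272. 239.] 687
top 0.62 [291. 137. 303. 155.] 173
top 0.94 [348.1 250.5] [ 0.3616 -0.0652  0.    ]
top 0.83 [190.3 299.2] [0.2372 0.3688 0.    ]
top 0.65 [127.6 268.4] [0.32   0.5444 0.    ]
top 0.35 [384.9 177.2] [ 0.5696 -0.187   0.    ]
side 0.97 [302. 157. 336. 182.] 396
side 0.96 [283. 316. 331. 354.] 1151
side 0.77 [259. 207. 293. 232.] 594
side 0.65 [332. 262. 364. 299.] 829
side 0.92 [317.8 173.9] [ 0.3592 -0.0785  0.    ]
side 0.83 [278.6 222.9] [0.4382 0.1941 0.    ]
side 0.66 [347.1 282.5] [0.2387 0.3684 0.    ]
side 0.62 [235.8 204. ] [0.5755 0.1423 0.    ]
top 50 [254.58 219.88] [0.44470246 0.19258003 0.045     ] ((254.5, 220.0), (13.435027122497559, 3.535533905029297), 45.0)
side 168 [276.29166 212.5119 ] [0.44513469 0.20557848 0.045     ] ((276.0, 212.5), (17.0, 12.0), 90.0)
```

View pics/c.png

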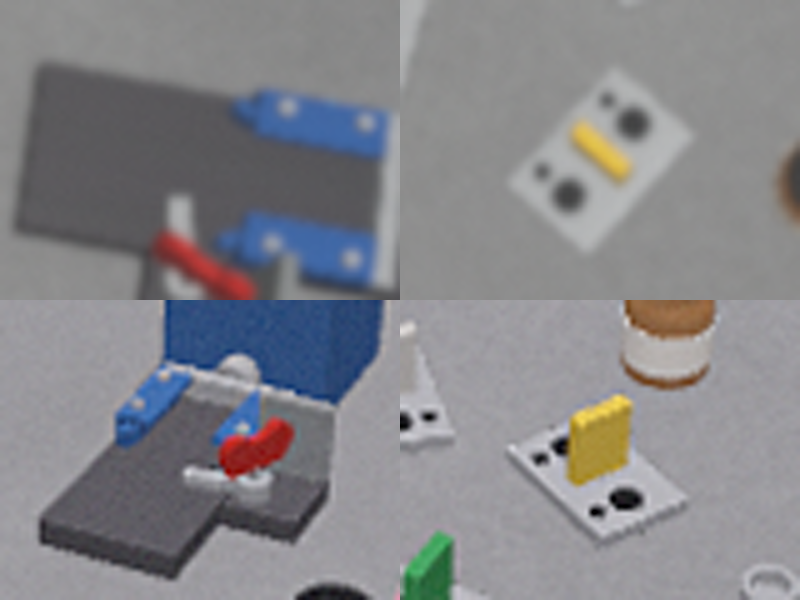

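The crop confirms it: a steel slab with a yellow handle, centred at about (255,220). The bed's front corners are at top pixels (343,152) and (338,186). Next I fit the poses.

```bash
cat > fit.py <<'E'
from h import *
from scipy.optimize import least_squares
cv=lambda c,o:(np.array(c)+.5)/5-.5+np.array(o)
def P(p,L): 
    c,s=np.cos(p[2]),np.sin(p[2]);L=np.atleast_2d(L)/1000.
    return np.c_[p[0]+c*L[:,0]-s*L[:,1],p[1]+s*L[:,0]+c*L[:,1],L[:,2]]
obs=[("top",(-100,50,20),cv((40,62),(335,140))),("top",(-100,-50,20),cv((15,230),(335,140))),
("side",(-100,50,20),cv((40,218),(225,115))),("side",(-100,-50,20),cv((175,253),(225,115)))]
lines=[((258,138),23),((385,156),23),((248,212),-23),((378,236),-23)]
def res(p):
    r=[]
    for c,L,o in obs: r+=list((proj(c,P(p,L))[0]-o))
    for q,y in lines:
        w=at("top",cv(q,(335,140)),.04);r.append(((-np.sin(p[2])*(w[0]-p[0])+np.cos(p[2])*(w[1]-p[1]))-y/1000)/.003)
    return np.array(r)
f=least_squares(res,[.57,-.15,-1.6]);p=f.x;print("press",p[:2],np.degrees(p[2]),np.round(f.fun,1))
do=[("top",c,cv(q,(215,190))) for c,q in zip([(45,30,10),(45,-30,10),(-45,-30,10),(-45,30,10)],[(107,182),(215,67),(293,135),(186,253)])]
# long side?: edge 215,67->107,182 length vs
# side corners: left(107,148) bottom(203,240) right(288,203)
def fit(th0,do):
    return least_squares(lambda q:np.concatenate([proj(c,P(q,L))[0]-o for c,L,o in do]),[.44,.19,th0])
for t in np.radians([0,90,45,-45]):
    for sw in(0,1):
        d=[(c,((L[1]*1.5,L[0]/1.5,L[2]) if sw else L),o) for c,L,o in do]
        g=fit(t,d);print("die",g.x[:2],np.degrees(g.x[2]),round(g.cost,2))
for n,z in(("wing_grip",60),):
    for c in("top","side"): print(n,c,proj(c,P(p,(-6,-66,z)))[0])
print("wing_grip w",P(p,(-6,-66,60))," home",P(p,(50,0,20)),"bedc",P(p,(-50,0,20)))
a=cv2.imread("pics/a.png");h=cv2.cvtColor(a,cv2.COLOR_BGR2HSV)
m=cv2.inRange(h,(0,120,70),(8,255,255))|cv2.inRange(h,(172,120,70),(180,255,255));pts=np.argwhere(m)[:,::-1];pts=pts[(pts[:,0]>355)&(pts[:,0]<400)&(pts[:,1]>180)&(pts[:,1]<215)]
pw=np.array([at("top",q,.062)[:2] for q in pts.astype(float)])
u,s,v=np.linalg.svd(pw-pw.mean(0));print(len(pts),pw.mean(0),np.degrees(np.arctan2(v[0,1],v[0,0])),np.ptp((pw-pw.mean(0))@v[0]))
E
python3 fit.py
```

```text
press [ 0.5723579  -0.15145731] -101.47199839579251 [ 0.1 -0.2  0.5 -0.5  0.   0.6  0.7  1.1 -0.7  0.4  0.1  0.1]
die [0.4453463  0.19272669] 47.00672124799518 116.19
die [0.445814   0.19255329] 135.5240042116222 904.7
die [0.44534629 0.19272669] 47.00701556929919 116.19
die [0.445814   0.19255329] 135.52322649014297 904.7
die [0.4453463  0.19272669] 47.006757902125116 116.19
die [0.445814   0.19255329] 135.52270135154026 904.7
die [0.4453463  0.19272669] 47.006872728422024 116.19
die [0.445814   0.19255329] 135.5211268230817 904.7
wing_grip top [374.95093155 193.66690393]
wing_grip side [276.58074182 143.45755399]
wing_grip w [[ 0.50886978 -0.1324505   0.06      ]]  home [[ 0.56241345 -0.20045841  0.02      ]] bedc [[ 0.58230235 -0.10245621  0.02      ]]
109 [ 0.50851252 -0.13395505] -124.0423943776011 0.05810237254746575
```

```bash
sed -i 's/\[(45,30,10),(45,-30,10),(-45,-30,10),(-45,30,10)\]/[(-45,30,10),(45,30,10),(45,-30,10),(-45,-30,10)]/' fit.py
cat > pl.py <<'E'
from h import *
def plan(wps):
    s=env.observe();p=s["tcp_pos"];r=R.from_euler("xyz",s["tcp_rot"],degrees=True)
    print("t",round(s["time"],2),"now",np.round(p,4),np.round(s["tcp_rot"],2),"F",np.round(s["force"],1),"w",round(s["grip_width"],4))
    for x,y,z,w in wps:
        q=R.from_euler("xyz",[180,0,w],degrees=True);t=np.array([x,y,z])
        d=r.inv().apply(t-p)*1000;v=(r.inv()*q).as_rotvec(degrees=True)
        print([x,y,z,w],"->",np.round(d,1),np.round(v,1));p,r=t,q
E
python3 fit.py | grep die | head -2; python3 -c "
from pl import *
plan([(.36,-.305,.23,45),(.509,-.133,.23,56),(.509,-.133,.042,56)])"
```

```text
die [0.44530349 0.1923873 ] -43.012756568255895 0.43
t 1.1 now [ 0.2072 -0.4824  0.2313] [180.    -0.    23.25] F [ 0.1 -0.6  0.1] w 0.0857
[0.36, -0.305, 0.23, 45] -> [ 210.4 -102.7    1.3] [  0.   -0.  -21.8]
[0.509, -0.133, 0.23, 56] -> [227.  -16.3  -0. ] [ -0.   0. -11.]
[0.509, -0.133, 0.042, 56] -> [  0.  -0. 188.] [0. 0. 0.]Traceback (most recent call last):
  File "fit.py", line 25, in <module>
    g=fit(t,d);print("die",g.x[:2],np.degrees(g.x[2]),round(g.cost,2))
  File "fit.py", line 21, in fit
    return least_squares(lambda q:np.concatenate([proj(c,P(q,L))[0]-o for c,L,o in do]),[.44,.19,th0])
    return func(*args, **kwargs)
    result = trf(vector_fun.fun, vector_fun.jac, x0, f0, J0, lb, ub, ftol, xtol,
                 gtol, max_nfev, x_scale, loss_function, tr_solver,
                 tr_options.copy(), verbose, callback=callback_wrapped)
    return trf_no_bounds(
        fun, jac, x0, f0, J0, ftol, xtol, gtol, max_nfev, x_scale,
        loss_function, tr_solver, tr_options, verbose, callback=callback)
    J = jac(x)
    self._update_jac()
    ~~~~~~~~~~~~~~~~^^
    
[... 682 characters left out ...]
^^^^^^
    f = np.atleast_1d(self.fun(x, *self.args, **self.kwargs))
                      ~~~~~~~~^^^^^^^^^^^^^^^^^^^^^^^^^^^^^^
    return np.atleast_1d(self.fun(x))
                         ~~~~~~~~^^^
    return self.f(x, *self.args, **self.kwargs)
           ~~~~~~^^^^^^^^^^^^^^^^^^^^^^^^^^^^^^
  File "fit.py", line 21, in <lambda>
    return least_squares(lambda q:np.concatenate([proj(c,P(q,L))[0]-o for c,L,o in do]),[.44,.19,th0])
                                                  ~~~~^^^^^^^^^^
  File "h.py", line 11, in proj
    m=env.camera_model(cam);K=np.array(m["camera_matrix"]);d=np.array(m["dist_coeffs"]);T=np.array(m["T"])
ValueError: time passes only in moves, steps and waits
```

carry_out(rows=[[[42,-20.5,0,0,0,-4.4,150],[84,-41,0,0,0,-8.8,150],[126,-61.5,1,0,0,-13,150],[168,-82,1,0,0,-17.4,150],[210,-103,1,0,0,-21.8,150]]], force=40)

```text
time: 1.52
tcp_pos: [0.3438, -0.3228, 0.2304]
tcp_rot: [180.0, -0.0, 45.2]
force: [0.2, -0.4, -0.7]
grip_width: 0.035
finger_force: 0.0
```

carry_out(rows=[[[40,-3,0,0,0,-2,150],[80,-6,0,0,0,-4,150],[120,-9,0,0,0,-6,150],[160,-12,0,0,0,-8,150],[200,-15,0,0,0,-11,150]]])

```text
time: 1.93
tcp_pos: [0.4747, -0.1704, 0.2306]
tcp_rot: [180.0, -0.0, 56.1]
force: [1.1, -1.2, 0.1]
grip_width: 0.0349
finger_force: 0.0
```

```bash
python3 -c "
from pl import *
plan([(.509,-.133,.1,56)])"
```

```text
t 1.93 now [ 0.4747 -0.1704  0.2306] [179.96  -0.    56.14] F [ 1.1 -1.2  0.1] w 0.0349
[0.509, -0.133, 0.1, 56] -> [ 50.1   7.5 130.6] [ 0.  -0.   0.1]
```

carry_out(rows=[[[13,-1,25,0,0,0,150],[27,-2,50,0,0,0,150],[27,-2,80,0,0,0,150],[27,-2,90,0,0,0,150],[27,-2,100,0,0,0,150]]])

```text
time: 2.35
tcp_pos: [0.4864, -0.1483, 0.1293]
tcp_rot: [-179.9, 0.0, 56.1]
force: [0.2, 0.1, 0.5]
grip_width: 0.035
finger_force: 0.0
```

```bash
python3 - <<'E'
from pl import *
plan([(.509,-.133,.1,56)])
save("top","d.png",(335,140,425,215),6)
E
```

```text
t 2.35 now [ 0.4864 -0.1483  0.1293] [-1.799e+02  2.000e-02  5.607e+01] F [0.2 0.1 0.5] w 0.035
[0.509, -0.133, 0.1, 56] -> [25.3 10.3 29.3] [-0.1  0.   0.1]
```

View pics/d.png

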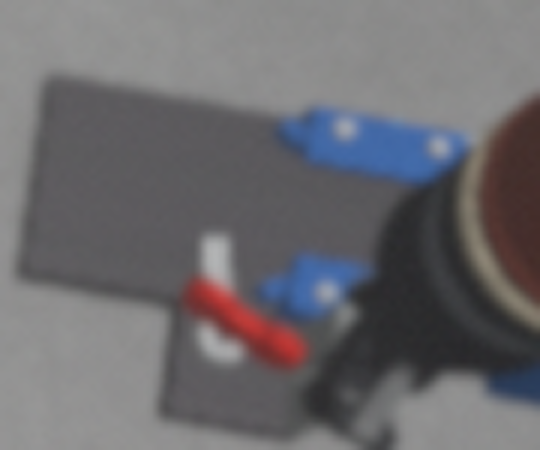

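The red wings are at (367–386, 188–199), centred at (375.8,194), which agrees with the fit. The dog still lies over the bed edge at (371,180). I move over the wings next.

carry_out(rows=[[[12,5,0,0,0,0,150],[25,10,0,0,0,0,150],[25,10,0,0,0,0,150],[25,10,0,0,0,0,150],[25,10,0,0,0,0,150]]])

```text
time: 2.82
tcp_pos: [0.5099, -0.1335, 0.131]
tcp_rot: [179.9, -0.0, 56.1]
force: [0.2, -0.4, -0.0]
grip_width: 0.0352
finger_force: 0.0
```

```bash
python3 -c "
from pl import *
plan([(.509,-.133,.042,56)])"
```

```text
t 2.82 now [ 0.5099 -0.1335  0.131 ] [ 1.7994e+02 -1.0000e-02  5.6080e+01] F [ 0.2 -0.4 -0. ] w 0.0352
[0.509, -0.133, 0.042, 56] -> [-0.1 -1.2 89. ] [ 0.1 -0.   0.1]
```

carry_out(rows=[[[0,-1,20,0,0,0,150],[0,-1,40,0,0,0,150],[0,-1,60,0,0,0,150],[0,-1,75,0,0,0,150],[0,-1,88,0,0,0,150]]])

```text
time: 3.23
tcp_pos: [0.508, -0.1331, 0.0416]
tcp_rot: [-180.0, 0.0, 56.0]
force: [-0.0, -1.2, 0.6]
grip_width: 0.0352
finger_force: 0.0
```

carry_out(rows=[[[0,0,0,0,0,0,150],[0,0,0,0,0,0,230],[0,0,0,0,0,0,250],[0,0,0,0,0,0,250],[0,0,0,0,0,0,250]]], force=40)

```text
time: 3.65
tcp_pos: [0.5108, -0.1343, 0.0437]
tcp_rot: [179.7, -0.0, 56.0]
force: [6.2, -4.9, -8.0]
grip_width: 0.0081
finger_force: 45.5
```

carry_out(rows=[[[0,2,0,0,0,-5,250],[0,2,0,0,0,-10,250],[0,2,0,0,0,-16,250],[0,2,0,0,0,-22,250],[0,2,0,0,0,-28,250]]])

```text
time: 4.07
tcp_pos: [0.5114, -0.1346, 0.0436]
tcp_rot: [179.8, 0.0, 84.3]
force: [2.2, -0.8, -3.0]
grip_width: 0.008
finger_force: 46.2
```

carry_out(rows=[[[0,0,0,0,0,-6,250],[0,0,0,0,0,-12,250],[0,0,0,0,0,-18,250],[0,0,0,0,0,-24,250],[0,0,0,0,0,-26,250]]])

```text
time: 4.48
tcp_pos: [0.512, -0.1346, 0.0436]
tcp_rot: [179.8, 0.1, 110.4]
force: [5.0, -0.5, -4.7]
grip_width: 0.0078
finger_force: 46.0
```

```bash
python3 -c "
from pl import *
plan([(.509,-.133,.042,114)]);print(env.observe()['moment'])"
```

```text
t 4.48 now [ 0.512  -0.1346  0.0436] [1.7982e+02 1.2000e-01 1.1039e+02] F [ 5.  -0.5 -4.7] w 0.0078
[0.509, -0.133, 0.042, 114] -> [ 2.5 -2.2  1.6] [ 0.2  0.1 -3.6]
[ 0.06747378 -0.70095526 -0.06297596]
```

carry_out(rows=[[[0,0,0,0,0,0,150],[0,0,0,0,0,0,150],[0,0,-15,0,0,0,150],[0,0,-45,0,0,0,150],[0,0,-80,0,0,0,150]]])

```text
time: 4.9
tcp_pos: [0.5086, -0.1335, 0.1224]
tcp_rot: [-179.8, -0.1, 109.9]
force: [0.4, -0.4, -0.4]
grip_width: 0.0349
finger_force: 0.0
```

carry_out(rows=[[[0,0,-30,0,0,-6,100],[0,0,-60,0,0,-12,100],[0,0,-80,0,0,-18,80],[0,0,-90,0,0,-24,80],[0,0,-90,0,0,-30,80]]])

```text
time: 5.32
tcp_pos: [0.5114, -0.1347, 0.2158]
tcp_rot: [179.9, 0.3, 140.2]
force: [0.1, -0.7, 0.3]
grip_width: 0.0585
finger_force: 0.0
```

```bash
python3 - <<'E'
from pl import *
plan([(.488,-.02,.2,170),(.465,.09,.2,200),(.4453,.1924,.15,227),(.4453,.1924,.045,227)])
save("top","e.png",(335,140,425,215),6)
E
```

```text
t 5.32 now [ 0.5114 -0.1347  0.2158] [179.92   0.28 140.24] F [ 0.1 -0.7  0.3] w 0.0585
[0.488, -0.02, 0.2, 170] -> [91.4 73.1 15.4] [  0.    0.3 -29.8]
[0.465, 0.09, 0.2, 200] -> [ 41.8 104.3   0. ] [  0.   0. -30.]
[0.4453, 0.1924, 0.15, 227] -> [-16.5 103.   50. ] [  0.   0. -27.]
[0.4453, 0.1924, 0.045, 227] -> [  0.  -0. 105.] [0. 0. 0.]
```

View pics/e.png

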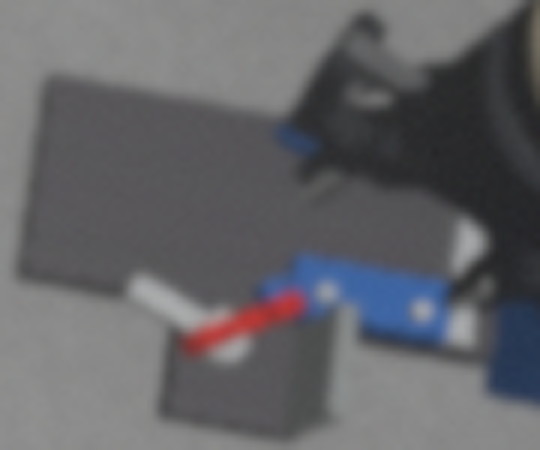

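The dog is swung off the bed: its tip is at about (357,187) and the wings now lie at (367–385, 190–198). Next I go to the plate.

carry_out(rows=[[[18,15,3,0,0,-6,80],[36,29,6,0,0,-12,60],[54,44,9,0,0,-18,60],[73,58,12,0,0,-24,60],[91,73,15,0,0,-30,60]]])

```text
time: 5.78
tcp_pos: [0.4864, -0.0187, 0.1972]
tcp_rot: [-180.0, -0.0, 170.1]
force: [0.2, 0.1, 0.4]
grip_width: 0.0652
finger_force: 0.0
```

carry_out(rows=[[[8,21,0,0,0,-6,60],[17,42,0,0,0,-12,60],[25,63,0,0,0,-18,60],[33,84,0,0,0,-24,60],[42,104,0,0,0,-30,60]]])

```text
time: 6.2
tcp_pos: [0.4633, 0.091, 0.1974]
tcp_rot: [180.0, -0.0, -159.9]
force: [0.3, -0.5, 0.7]
grip_width: 0.065
finger_force: 0.0
```

carry_out(rows=[[[-4,25,10,0,0,-6,60],[-8,50,20,0,0,-12,60],[-12,75,30,0,0,-18,60],[-16,103,40,0,0,-24,60],[-16,103,50,0,0,-27,60]]])

```text
time: 6.62
tcp_pos: [0.4422, 0.1957, 0.147]
tcp_rot: [179.9, 0.0, -132.7]
force: [0.1, 0.2, 0.4]
grip_width: 0.0653
finger_force: 0.0
```

```bash
python3 - <<'E'
from pl import *
plan([(.4453,.1924,.09,227)])
E
```

```text
t 6.62 now [0.4422 0.1957 0.147 ] [ 1.7993e+02  4.0000e-02 -1.3268e+02] F [0.1 0.2 0.4] w 0.0653
[0.4453, 0.1924, 0.09, 227] -> [ 0.4 -4.5 57. ] [0.1 0.  0.3]
```

carry_out(rows=[[[0,-4,25,0,0,0,60],[0,-4,50,0,0,0,60],[0,-4,75,0,0,0,60],[0,-4,90,0,0,0,60],[0,-4,105,0,0,0,60]]])

```text
time: 7.03
tcp_pos: [0.4456, 0.1893, 0.0412]
tcp_rot: [180.0, -0.1, -133.2]
force: [0.1, 0.8, -0.6]
grip_width: 0.0653
finger_force: 0.0
```

carry_out(rows=[[[0,0,10,0,0,0,60],[0,0,17,0,0,0,60],[0,0,17,0,0,0,150],[0,0,17,0,0,0,250],[0,0,17,0,0,0,250]]], force=30)

```text
time: 7.45
tcp_pos: [0.4469, 0.1896, 0.026]
tcp_rot: [-180.0, 0.0, -133.0]
force: [0.5, -0.3, -0.4]
grip_width: 0.0295
finger_force: 0.0
```

carry_out(rows=[[[0,0,0,0,0,0,250],[0,0,0,0,0,0,250],[0,0,0,0,0,0,250],[0,0,0,0,0,0,250],[0,0,0,0,0,0,250]]], force=60)

```text
time: 7.87
tcp_pos: [0.447, 0.1899, 0.0262]
tcp_rot: [-180.0, 0.1, -133.0]
force: [-1.7, 1.3, 5.8]
grip_width: 0.0094
finger_force: 59.9
```

carry_out(rows=[[[0,0,-20,0,0,0,250],[0,0,-50,0,0,0,250],[0,0,-85,0,0,0,250],[0,0,-115,0,0,0,250],[0,0,-130,0,0,0,250]]])

```text
time: 8.28
tcp_pos: [0.4478, 0.1899, 0.159]
tcp_rot: [-179.9, 0.2, -133.0]
force: [1.1, -0.4, -3.9]
grip_width: 0.009
finger_force: 59.5
```

```bash
python3 - <<'E'
from pl import *
plan([(.49,.09,.155,-153),(.54,-.01,.155,-173),(.5848,-.1045,.12,-191.5),(.5848,-.1045,.052,-191.5)])
E
```

```text
t 8.28 now [0.4478 0.1899 0.159 ] [-179.87    0.19 -132.96] F [ 1.1 -0.4 -3.9] w 0.009
[0.49, 0.09, 0.155, -153] -> [ 44.3 -99.    4. ] [-0.1  0.2 20. ]
[0.54, -0.01, 0.155, -173] -> [   0.8 -111.8   -0. ] [ 0. -0. 20.]
[0.5848, -0.1045, 0.12, -191.5] -> [-32.9 -99.3  35. ] [ 0.  -0.  18.5]
[0.5848, -0.1045, 0.052, -191.5] -> [ 0. -0. 68.] [0. 0. 0.]
```

carry_out(rows=[[[9,-20,0,0,0,4,250],[18,-40,0,0,0,8,250],[27,-60,0,0,0,12,250],[36,-80,0,0,0,16,250],[44,-99,0,0,0,20,250]]])

```text
time: 8.7
tcp_pos: [0.489, 0.0887, 0.1554]
tcp_rot: [-180.0, -0.0, -153.2]
force: [0.7, 0.0, -3.9]
grip_width: 0.0089
finger_force: 59.4
```

carry_out(rows=[[[0,-22,0,0,0,4,250],[0,-44,0,0,0,8,250],[0,-67,0,0,0,12,250],[0,-90,0,0,0,16,250],[1,-112,0,0,0,20,250]]])

```text
time: 9.12
tcp_pos: [0.5393, -0.0115, 0.1553]
tcp_rot: [-180.0, -0.0, -173.2]
force: [0.4, 0.1, -3.8]
grip_width: 0.0089
finger_force: 59.4
```

carry_out(rows=[[[-7,-20,7,0,0,4,250],[-13,-40,14,0,0,8,250],[-20,-60,21,0,0,12,250],[-27,-80,28,0,0,16,250],[-33,-99,35,0,0,18.5,250]]])

```text
time: 9.53
tcp_pos: [0.5841, -0.1056, 0.1198]
tcp_rot: [-180.0, -0.0, 168.3]
force: [0.7, 0.8, -2.5]
grip_width: 0.0088
finger_force: 59.4
```

```bash
python3 - <<'E'
from pl import *
plan([(.5848,-.1045,.06,-191.5)])
E
```

```text
t 9.53 now [ 0.5841 -0.1056  0.1198] [-1.800e+02 -3.000e-02  1.683e+02] F [ 0.7  0.8 -2.5] w 0.0088
[0.5848, -0.1045, 0.06, -191.5] -> [-0.5  1.2 59.8] [-0.  -0.  -0.2]
```

carry_out(rows=[[[0,1,20,0,0,0,250],[0,1,40,0,0,0,250],[0,1,50,0,0,0,250],[0,1,60,0,0,0,250],[0,1,65,0,0,0,250]]])

```text
time: 9.95
tcp_pos: [0.5835, -0.1032, 0.0543]
tcp_rot: [180.0, -0.1, 168.6]
force: [0.2, -0.3, -3.7]
grip_width: 0.0092
finger_force: 59.3
```

carry_out(rows=[[[0,0,2,0,0,0,250],[0,0,4,0,0,0,250],[0,0,6,0,0,0,250],[0,0,8,0,0,0,250],[0,0,9,0,0,0,250]]])

```text
time: 10.37
tcp_pos: [0.5844, -0.1036, 0.0466]
tcp_rot: [-180.0, 0.0, 168.6]
force: [-0.1, 0.7, -3.9]
grip_width: 0.0093
finger_force: 59.3
```

```bash
python3 - <<'E'
from pl import *
plan([(.5848,-.1045,.046,-191.5)])
t=env.get_image("top");s=env.get_image("side")
f=lambda i,x,y:cv2.resize(i[y:y+75,x:x+100,::-1],(400,300),interpolation=cv2.INTER_CUBIC)
cv2.imwrite("pics/f.png",np.hstack([f(t,335,135),f(s,215,110)]))
E
```

```text
t 10.37 now [ 0.5844 -0.1036  0.0466] [-1.8000e+02  4.0000e-02  1.6856e+02] F [-0.1  0.7 -3.9] w 0.0093
[0.5848, -0.1045, 0.046, -191.5] -> [-0.5 -0.8  0.6] [-0.   0.   0.1]
```

View pics/f.png

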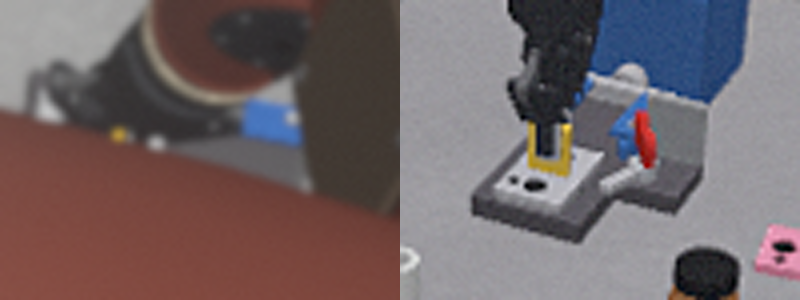

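Side picture: the plate hovers flat on the open bed at (495–605, 150–205) of the crop, square to the bed, with the dog clear of it. I lower it, loosen the grip a little and push.

carry_out(rows=[[[0,0,1,0,0,0,250],[0,-5,1,0,0,0,250],[0,-10,1,0,0,0,250],[0,-15,1,0,0,0,250],[0,-20,1,0,0,0,250]]], force=25)

```text
time: 10.88
tcp_pos: [0.5812, -0.1231, 0.0462]
tcp_rot: [179.9, 0.1, 168.6]
force: [1.5, 7.4, 6.1]
grip_width: 0.0089
finger_force: 61.1
```

carry_out(rows=[[[0,-3,0,0,0,0,250],[0,-6,0,0,0,0,250],[0,-9,0,0,0,0,250],[0,-12,0,0,0,0,250],[0,-15,0,0,0,0,250]]])

```text
time: 11.3
tcp_pos: [0.5777, -0.1368, 0.0463]
tcp_rot: [179.8, 0.1, 168.6]
force: [-0.5, 9.7, 10.1]
grip_width: 0.009
finger_force: 61.6
```

```bash
python3 - <<'E'
from pl import *
plan([(.5649,-.2025,.046,-191.5)]);print(env.observe()["moment"])
E
```

```text
t 11.3 now [ 0.5777 -0.1368  0.0463] [1.7985e+02 6.0000e-02 1.6861e+02] F [-0.5  9.7 10.1] w 0.009
[0.5649, -0.2025, 0.046, -191.5] -> [ -0.4 -67.    0.1] [0.2 0.1 0.1]
[2.09812617 0.04422351 0.01746332]
```

carry_out(rows=[[[0,-4,-0.7,0,0,0,250],[0,-8,-0.7,0,0,0,250],[0,-12,-0.7,0,0,0,250],[0,-16,-0.7,0,0,0,250],[0,-20,-0.7,0,0,0,250]]])

```text
time: 11.72
tcp_pos: [0.5734, -0.1577, 0.0462]
tcp_rot: [180.0, 0.0, 168.5]
force: [0.4, 4.2, 3.5]
grip_width: 0.0091
finger_force: 60.6
```

carry_out(rows=[[[0,-5,0,0,0,0,250],[0,-10,0,0,0,0,250],[0,-15,0,0,0,0,250],[0,-20,0,0,0,0,250],[0,-25,0,0,0,0,250]]])

```text
time: 12.13
tcp_pos: [0.5682, -0.1821, 0.0462]
tcp_rot: [180.0, 0.0, 168.6]
force: [0.3, 6.1, 5.7]
grip_width: 0.0092
finger_force: 60.9
```

```bash
python3 - <<'E'
from pl import *
plan([(.5649,-.2025,.046,-191.5)]);print(env.observe()["moment"])
E
```

```text
t 12.13 now [ 0.5682 -0.1821  0.0462] [1.7996e+02 1.0000e-02 1.6856e+02] F [0.3 6.1 5.7] w 0.0092
[0.5649, -0.2025, 0.046, -191.5] -> [ -0.8 -20.7   0.2] [0.  0.  0.1]
[ 1.31924541 -0.13882928  0.06373358]
```

No lateral force, so it is sliding freely. I push on to the back stop.

carry_out(rows=[[[0,-4,0,0,0,0,250],[0,-8,0,0,0,0,250],[0,-12,0,0,0,0,250],[0,-15,0,0,0,0,250],[0,-17,0,0,0,0,250]]])

```text
time: 12.55
tcp_pos: [0.5648, -0.1988, 0.0462]
tcp_rot: [180.0, -0.0, 168.5]
force: [-0.6, 4.8, 4.5]
grip_width: 0.0089
finger_force: 60.8
```

carry_out(rows=[[[0,-1,0,0,0,0,250],[0,-2,0,0,0,0,250],[0,-3,0,0,0,0,250],[0,-4,0,0,0,0,250],[0,-5,0,0,0,0,250]]])

```text
time: 12.97
tcp_pos: [0.5643, -0.2017, 0.0464]
tcp_rot: [179.8, 0.0, 168.6]
force: [2.7, 16.3, 10.0]
grip_width: 0.0091
finger_force: 61.5
```

carry_out(rows=[[[0,-1,0,0,0,0,250],[0,-2,0,0,0,0,250],[0,-2,0,0,0,0,250],[0,-2,0,0,0,0,250],[0,-2,0,0,0,0,250]]])

```text
time: 13.38
tcp_pos: [0.5643, -0.2019, 0.0466]
tcp_rot: [179.6, 0.0, 168.7]
force: [4.3, 20.8, 11.1]
grip_width: 0.0088
finger_force: 61.7
```

carry_out(rows=[[[0,2,0,0,0,0,250],[0,3,0,0,0,0,200],[0,3,0,0,0,0,170],[0,3,0,0,0,0,150],[0,3,0,0,0,0,150]]])

```text
time: 13.8
tcp_pos: [0.564, -0.2033, 0.046]
tcp_rot: [-180.0, -0.0, 168.5]
force: [0.7, 0.2, -0.1]
grip_width: 0.0351
finger_force: 0.0
```

carry_out(rows=[[[0,0,-10,0,0,0,150],[0,0,-30,0,0,0,150],[0,0,-60,0,0,0,150],[0,0,-90,0,0,0,150],[0,0,-120,0,0,0,150]]])

```text
time: 14.22
tcp_pos: [0.5638, -0.2028, 0.1681]
tcp_rot: [-180.0, -0.0, 168.5]
force: [1.3, -0.3, -0.2]
grip_width: 0.0353
finger_force: 0.0
```

```bash
python3 - <<'E'
from pl import *
plan([(.5118,-.1346,.15,141),(.5118,-.1346,.1,110.4),(.5118,-.1346,.043,110.4)])
s=env.get_image("side")
cv2.imwrite("pics/g.png",cv2.resize(s[100:190,210:330,::-1],None,fx=5,fy=5,interpolation=cv2.INTER_CUBIC))
E
```

```text
t 14.22 now [ 0.5638 -0.2028  0.1681] [-179.98   -0.    168.53] F [ 1.3 -0.3 -0.2] w 0.0353
[0.5118, -0.1346, 0.15, 141] -> [64.5 56.5 18. ] [-0.   0.  27.5]
[0.5118, -0.1346, 0.1, 110.4] -> [-0. -0. 50.] [ 0.  -0.  30.6]
[0.5118, -0.1346, 0.043, 110.4] -> [ 0. -0. 57.] [0. 0. 0.]
```

View pics/g.png

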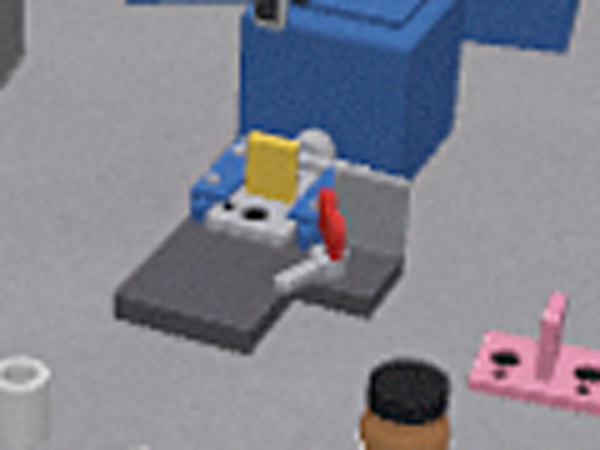

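The plate sits under both lips against the stop: its handle is at (262–269, 126–140) and its rear edge at (251–269, 145–149) in the side picture. Now I lock the screw.

carry_out(rows=[[[13,11,0,0,0,5,150],[26,22,0,0,0,10,150],[39,34,0,0,0,16,150],[52,45,0,0,0,22,150],[64,56,0,0,0,27.5,150]]])

```text
time: 14.68
tcp_pos: [0.5119, -0.1346, 0.1666]
tcp_rot: [-180.0, 0.0, 140.7]
force: [-0.1, -0.1, 0.8]
grip_width: 0.0351
finger_force: 0.0
```

carry_out(rows=[[[0,0,10,0,0,6,150],[0,0,20,0,0,12,150],[0,0,30,0,0,18,150],[0,0,40,0,0,24,150],[0,0,50,0,0,30.5,150]]])

```text
time: 15.1
tcp_pos: [0.5126, -0.1353, 0.1162]
tcp_rot: [180.0, 0.0, 110.2]
force: [-0.1, -0.1, 1.0]
grip_width: 0.0351
finger_force: 0.0
```

```bash
python3 - <<'E'
from pl import *
plan([(.5118,-.1346,.043,110.4)])
E
```

```text
t 15.1 now [ 0.5126 -0.1353  0.1162] [1.7998e+02 4.0000e-02 1.1025e+02] F [-0.1 -0.1  1. ] w 0.0351
[0.5118, -0.1346, 0.043, 110.4] -> [ 1.  -0.6 73.2] [ 0.   0.  -0.2]
```

carry_out(rows=[[[1,0,20,0,0,0,150],[1,0,40,0,0,0,150],[1,0,55,0,0,0,150],[1,0,65,0,0,0,150],[1,0,73,0,0,0,150]]])

```text
time: 15.52
tcp_pos: [0.512, -0.1342, 0.0425]
tcp_rot: [-180.0, -0.0, 110.5]
force: [-0.3, 0.7, 1.0]
grip_width: 0.0353
finger_force: 0.0
```

carry_out(rows=[[[0,0,0,0,0,0,150],[0,0,0,0,0,0,250],[0,0,0,0,0,0,250],[0,0,0,0,0,0,250],[0,0,0,0,0,0,250]]], force=40)

```text
time: 15.93
tcp_pos: [0.5122, -0.1345, 0.044]
tcp_rot: [-180.0, 0.1, 110.5]
force: [-4.4, -0.8, 5.9]
grip_width: 0.0084
finger_force: 40.7
```

carry_out(rows=[[[0,0,0,0,0,5,250],[0,0,0,0,0,11,250],[0,0,0,0,0,17,250],[0,0,0,0,0,23,250],[0,0,0,0,0,30,250]]])

```text
time: 16.35
tcp_pos: [0.5116, -0.1346, 0.044]
tcp_rot: [-180.0, 0.1, 80.3]
force: [-7.8, -2.6, 9.3]
grip_width: 0.0083
finger_force: 41.1
```

carry_out(rows=[[[0,0,0,0,0,6,250],[0,0,0,0,0,12,250],[0,0,0,0,0,18,250],[0,0,0,0,0,24,250],[0,0,0,0,0,28,250]]])

```text
time: 16.77
tcp_pos: [0.511, -0.1344, 0.044]
tcp_rot: [-180.0, 0.1, 52.2]
force: [-9.3, -0.8, 12.3]
grip_width: 0.0084
finger_force: 41.3
```

```bash
python3 - <<'E'
from pl import *
plan([(.5118,-.1346,.043,41)]);print(env.observe()["moment"])
E
```

```text
t 16.77 now [ 0.511  -0.1344  0.044 ] [-1.7996e+02  1.2000e-01  5.2210e+01] F [-9.3 -0.8 12.3] w 0.0084
[0.5118, -0.1346, 0.043, 41] -> [0.3 0.8 1. ] [-0.   0.1 11.2]
[-0.35723463  1.82981017  0.07639055]
```

carry_out(rows=[[[0,0,0,0,0,3,250],[0,0,0,0,0,6,250],[0,0,0,0,0,9,250],[0,0,0,0,0,11,250],[0,0,0,0,0,12,250]]])

```text
time: 17.18
tcp_pos: [0.5108, -0.1342, 0.0439]
tcp_rot: [-180.0, 0.1, 40.4]
force: [-8.3, -0.5, 12.5]
grip_width: 0.0079
finger_force: 41.8
```

```bash
python3 - <<'E'
from pl import *
plan([(.5118,-.1346,.043,41)]);print(env.observe()["moment"])
E
```

```text
t 17.18 now [ 0.5108 -0.1342  0.0439] [-1.7996e+02  1.2000e-01  4.0430e+01] F [-8.3 -0.5 12.5] w 0.0079
[0.5118, -0.1346, 0.043, 41] -> [0.5 1.  0.9] [-0.   0.1 -0.6]
[-0.28156108  1.98614735  0.44146345]
```

The moment about z has risen to 0.44 N m, so the screw is at its stop. I release and lift clear.

carry_out(rows=[[[0,0,0,0,0,0,200],[0,0,0,0,0,0,150],[0,0,0,0,0,0,150],[0,0,-10,0,0,0,150],[0,0,-30,0,0,0,150]]])

```text
time: 17.6
tcp_pos: [0.5108, -0.1334, 0.0721]
tcp_rot: [-179.8, 0.1, 40.6]
force: [0.3, -0.5, -0.0]
grip_width: 0.0351
finger_force: 0.0
```

carry_out(rows=[[[0,0,-30,0,0,0,150],[0,0,-60,0,0,0,150],[0,0,-90,0,0,0,150],[0,0,-120,0,0,0,150],[0,0,-150,0,0,0,150]]])

```text
time: 18.02
tcp_pos: [0.512, -0.1339, 0.2255]
tcp_rot: [180.0, -0.0, 40.6]
force: [1.0, -0.6, -0.2]
grip_width: 0.0353
finger_force: 0.0
```

```bash
python3 - <<'E'
from h import *
s=env.get_image("side")
cv2.imwrite("pics/i.png",cv2.resize(s[100:190,210:330,::-1],None,fx=5,fy=5,interpolation=cv2.INTER_CUBIC))
E
```

```text
(no output)
```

View pics/i.png

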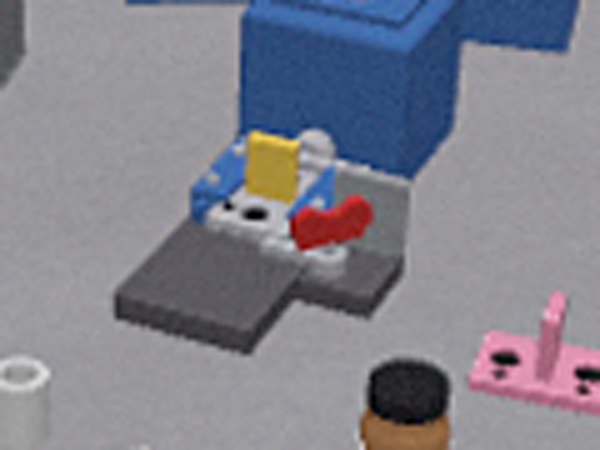

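The dog lies across the bed just behind the plate at (263–272, 147–151), the wings are in the locked position at (268–284, 140–149), and the plate is still home. The robot is clear, so I hand in.

```bash
python3 -c "
from station import env
print(env.finish_job())"
```

```text
the job is handed in; nothing more can be done
None
```

I've handed the job in: the yellow-handled plate is home against the back stop, the wing screw is turned to its locked stop, and the arm touched nothing else; the system returned no verdict.

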